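# Check the treat tubs' lids and snap the loose ones shut

## Robot

A 7-joint arm with a two-finger parallel gripper is mounted at the origin on the work surface. World frame = base frame: x ahead of the robot, y to its left, z up, the work surface at z = 0. Lengths are in m, angles in rad, forces in N, time in s.
With the tool pointing down it reaches from about 0.425 to 0.95 m from the base axis. Payload 4.7 kg.
Tool frame: the origin (TCP) lies on the centre line of the jaws, within the pads' length; the fingertips stand robot.nose_length ahead of it and the grasp point (between the pads) lies 8 mm behind it (robot.nose_length is the distance from the TCP to the fingertips, in m); z points along the fingers, x is the direction in which the jaws open and shut, and the axes are right-handed (so a half turn about z gives the same grasp; the last joint's range is limited). The gripper opens to 85 mm and grips with 20 to 120 N. Pads are 22 mm wide; open, the fingers measure 114 mm over their backs; the gripper's body (76 mm by 85 mm) begins 54 mm behind the grasp point. The pads swing forward as they close: fully open they stand 13 mm farther back than shut.
Start: joints at [-1.167, 0.469, -0.049, 1.532, 0.024, 1.141, -0.082], TCP at [0.283, 0.613, 0.242] pointing down, gripper open.
Joint ranges: [-2.59, 2.59], [-0.33, 1.99], [-1.39, 1.29], [0.1, 2.45], [-1.04, 4.18], [0.21, 1.99], [-2.66, 2.66]. Speed limits (rad/s): [2.57, 2.57, 3.14, 3.14, 3.14, 3.14, 3.14].

## Interface

Orientations are given as [roll, pitch, yaw] about the fixed x, y, z axes, in that order (R = Rz(yaw) Ry(pitch) Rx(roll)).
In Python, from plant import robot gives the robot as it stands. Calls block until the motion is done:
- robot.goto(position, orientation): joint-space move of the TCP to a pose.
- robot.move_straight(position, vel=0.15, attitude=None, contact_N=None): straight line of the TCP; attitude=None keeps the orientation; vel is the mean speed in m/s. With contact_N (N) it stops when the force on the tool has changed by that much, and returns True; else False.
- robot.move_joints(angles): joint-space move.
- robot.grip(opening, strength=None): opening from 0.0 (shut) to 1.0 (fully open); strength is the grip in N (None keeps the last); returns when the fingers have stopped.
- robot.sleep(seconds).
- robot.inverse_kinematics(position, orientation): joint angles nearest the present ones, or None.
- robot.sense(): the state.
- robot.grab_frame(name): name is "scene" or "top" or "wrist"; returns a dict with "image" (480x640x3 uint8, red, green, blue), "range_z" (480x640 float32, m along the optical axis (not along the pixel's ray), 0 where there is no reading), "fx", "fy", "cx", "cy" (pixels), "dist_coeffs" ([k1, k2, p1, p2, k3] as OpenCV has them; the pictures are not rectified), "R" (3x3) and "t" (3): a world point X has camera coordinates R X + t. Camera axes: x right, y down, z forward; pixel columns grow to the right and rows downward; lengths in m; the calibration is good to about 2 mm. A picture is of the moment at which its call begins.
A pose or a line that the arm cannot do raises robot.IKError and nothing moves.
- robot.close_job(): hands the job in, once; it reports no verdict.
The state is a dict: "t": time; "joint_pos": joint angles; "joint_velocities": joint speeds; "effort": joint torques, N m; "tcp_pos": TCP position; "tcp_rot": TCP orientation; "wrist_force": force on the tool from outside, world axes, zero at the start; "torque": the same for the moment, N m; "opening": opening from 0.0 (shut) to 1.0 (fully open).
Only numpy, scipy, OpenCV 4.12 (cv2) and the standard library are available. Lean on these libraries where they do the work, as an engineer would, in place of code of your own. Each camera call takes 0.05 s, during which the arm holds its last target.

## Task

Not every lid on the three treat tubs in the wooden rack has caught. Working from the robot's left to its right, tug each tub's lid straight up by its tab, a good centimetre, and let it back down; press every lid that turns out to be unlatched until it snaps shut. Leave all three tubs standing in the rack with their lids latched, and do not disturb the other things on the counter.

Things in the scene. Friction and masses are not known exactly. Their poses are not given: they have to be found in the camera images.
- rack: Fixed slotted wooden rack, 136 (x) x 318 (y) x 55 mm high, open pockets for three tubs in a row along its y axis (pocket centres at y = +100, 0, -100 mm, x = 0; pocket 106 x 82 mm inside, 43 mm deep, floor 12 mm above the counter). Origin: centre of its underside. Its +y points to the robot's left, its +x away from the robot; it may be turned by up to 0.3 rad. At its -y end a ledge 85 mm long, 12 mm high, carries the clicker.
- mid_a (a point): Tub a: white plastic tub, 100 (x) x 76 (y) x 98 mm high, standing loose in one of the rack's pockets with 3 mm of play all round, 0.3 to 0.5 kg with its lid, hollow; axes nearly parallel to the rack's. Which tub stands in which pocket varies. This point: centre of the tub, half-way up (61 mm above the counter when it stands in the rack).
- tab_a (a point): Pull tab of tub a: upright plastic tab on top of the grey lid, 22 mm (x) x 14 mm (y, pinch across this) x 34 mm high. This point: centre of the tab, 17 mm above the lid's top face; 133 mm above the counter (and above the rack's underside) when the tub stands in the rack with its lid latched. It is 54 mm in front (-x) of the lid's hinge and turns with the lid. The lid, 108 x 84 x 6 mm, is hinged along its far (+x) edge and swings up at the robot's side.
- press_a (a point): Point on the top face of tub a's lid, close behind its snap catch at the front (-x) edge, 34 mm in front of the tab's centre: press straight down here to snap the lid shut (it goes home at about 9 N; up to 20 N does no harm). 116 mm above the counter when latched.
- lid_a (a joint): Angle of tub a's lid (rad): about 0 latched; a lid that is down but not latched rests on its catch at about 0.07 rad and hardly looks different; grows as the lid swings open, to 1.2. Tugged by the tab, a latched lid stays shut and the whole tub comes up with it; an unlatched one swings open alone, almost without force, and drops back when let go. A latched lid also gives way if pulled with more than about 17 N while the tub is held down.
- mid_b (a point): Tub b: white plastic tub, 100 (x) x 76 (y) x 98 mm high, standing loose in one of the rack's pockets with 3 mm of play all round, 0.3 to 0.5 kg with its lid, hollow; axes nearly parallel to the rack's. Which tub stands in which pocket varies. This point: centre of the tub, half-way up (61 mm above the counter when it stands in the rack).
- tab_b (a point): Pull tab of tub b: upright plastic tab on top of the grey lid, 22 mm (x) x 14 mm (y, pinch across this) x 34 mm high. This point: centre of the tab, 17 mm above the lid's top face; 133 mm above the counter (and above the rack's underside) when the tub stands in the rack with its lid latched. It is 54 mm in front (-x) of the lid's hinge and turns with the lid. The lid, 108 x 84 x 6 mm, is hinged along its far (+x) edge and swings up at the robot's side.
- press_b (a point): Point on the top face of tub b's lid, close behind its snap catch at the front (-x) edge, 34 mm in front of the tab's centre: press straight down here to snap the lid shut (it goes home at about 9 N; up to 20 N does no harm). 116 mm above the counter when latched.
- lid_b (a joint): Angle of tub b's lid (rad): about 0 latched; a lid that is down but not latched rests on its catch at about 0.07 rad and hardly looks different; grows as the lid swings open, to 1.2. Tugged by the tab, a latched lid stays shut and the whole tub comes up with it; an unlatched one swings open alone, almost without force, and drops back when let go. A latched lid also gives way if pulled with more than about 17 N while the tub is held down.
- mid_c (a point): Tub c: white plastic tub, 100 (x) x 76 (y) x 98 mm high, standing loose in one of the rack's pockets with 3 mm of play all round, 0.3 to 0.5 kg with its lid, hollow; axes nearly parallel to the rack's. Which tub stands in which pocket varies. This point: centre of the tub, half-way up (61 mm above the counter when it stands in the rack).
- tab_c (a point): Pull tab of tub c: upright plastic tab on top of the grey lid, 22 mm (x) x 14 mm (y, pinch across this) x 34 mm high. This point: centre of the tab, 17 mm above the lid's top face; 133 mm above the counter (and above the rack's underside) when the tub stands in the rack with its lid latched. It is 54 mm in front (-x) of the lid's hinge and turns with the lid. The lid, 108 x 84 x 6 mm, is hinged along its far (+x) edge and swings up at the robot's side.
- press_c (a point): Point on the top face of tub c's lid, close behind its snap catch at the front (-x) edge, 34 mm in front of the tab's centre: press straight down here to snap the lid shut (it goes home at about 9 N; up to 20 N does no harm). 116 mm above the counter when latched.
- lid_c (a joint): Angle of tub c's lid (rad): about 0 latched; a lid that is down but not latched rests on its catch at about 0.07 rad and hardly looks different; grows as the lid swings open, to 1.2. Tugged by the tab, a latched lid stays shut and the whole tub comes up with it; an unlatched one swings open alone, almost without force, and drops back when let go. A latched lid also gives way if pulled with more than about 17 N while the tub is held down.
- bowl: Blue silicone bowl, 150 mm wide, 50 mm high. Origin: centre of its underside. Bystander.
- chew_ring: White nylon chew ring lying flat, 96 mm outside, 18 mm thick. Origin: centre of its underside. Bystander.
- clicker: Small black plastic clicker, 55 x 34 x 17 mm, on the rack's ledge. Origin: centre of its underside. Bystander.
- scoop: Brushed aluminium scoop, a cup 68 mm wide and 50 mm high with a flat handle to its -y reaching 141 mm from the cup's axis. Origin: centre of the cup's underside. Bystander.
- treat_jar: Jar with a steel cap, 80 mm wide, 100 mm high. Origin: centre of its underside. Bystander.
- brush: Grooming brush lying along its x axis, about 200 mm long. Bystander.
- food_can: Tin can, 74 mm wide, 80 mm high. Origin: centre of its underside. Bystander.
There are look-alikes about, which are no part of the job. What is shaped like the part that bears mid_c but pink is not meant. Leave any pink look-alike of the part that bears mid_b alone.

How it is judged:
On the way, in this order (a step that is already met when the one before it is completed fails the run):
1. the leftmost tub (the rack's +y pocket) has had its lid tugged: its tab is raised at least 8 mm above its latched height, with or without the tub (((y of mid_a in the frame of rack above 0.05 m and z of tab_a in the frame of rack above 0.141 m) or (y of mid_b in the frame of rack above 0.05 m and z of tab_b in the frame of rack above 0.141 m) or (y of mid_c in the frame of rack above 0.05 m and z of tab_c in the frame of rack above 0.141 m))), for 0.1 s.
2. the middle tub has had its lid tugged: its tab is raised at least 8 mm above its latched height, with or without the tub (((y of mid_a in the frame of rack between -0.05 and 0.05 m and z of tab_a in the frame of rack above 0.141 m) or (y of mid_b in the frame of rack between -0.05 and 0.05 m and z of tab_b in the frame of rack above 0.141 m) or (y of mid_c in the frame of rack between -0.05 and 0.05 m and z of tab_c in the frame of rack above 0.141 m))), for 0.1 s.
3. the rightmost tub (the rack's -y pocket) has had its lid tugged: its tab is raised at least 8 mm above its latched height, with or without the tub (((y of mid_a in the frame of rack below -0.05 m and z of tab_a in the frame of rack above 0.141 m) or (y of mid_b in the frame of rack below -0.05 m and z of tab_b in the frame of rack above 0.141 m) or (y of mid_c in the frame of rack below -0.05 m and z of tab_c in the frame of rack above 0.141 m))), for 0.1 s.
At the end, for the whole second after the job is handed in: All three lids are latched (lid angle under 0.025 rad) and still, and all three tubs stand upright (within 0.06 rad) on the floor of the rack's pockets (within 4 mm) (value of joint each of lid_a, lid_b, lid_c below 0.025 rad and z of each of mid_a, mid_b, mid_c in the frame of rack below 0.065 m and angle between each of mid_a, mid_b, mid_c's own z axis and vertical below 0.06 rad and velocity of joint each of lid_a, lid_b, lid_c below 0.05 rad/s); the robot touches nothing.
It fails at once if a bystander (bowl, chew ring, clicker, scoop, jar, brush or can) is shifted by more than 30 mm (distance of any of bowl, chew_ring, clicker, scoop, treat_jar, brush, food_can from where it was at the start of the episode above 0.03 m).
It also fails if it takes over 64 s, if anything falls off the work surface, if the arm or the gripper's body presses on something with over 40 N, if the wrist force passes 120 N, or if a joint passes its speed limit or range.

## Working session

There is one attempt and no reset: what is moved stays moved. The work goes in short steps, each a Python script; the robot and the scene stay as the last script left them, time stands still between calls to the robot, and variables do not carry over. Pictures are saved under pics/ and viewed, and the job is handed in when it is done.

```bash
ls; mkdir -p pics; cat > h.py <<'E'
import numpy as np, cv2
from plant import robot
def save(im,n,crop=None,s=1):
    im=im[:,:,::-1]
    if crop: u0,v0,u1,v1=crop; im=im[v0:v1,u0:u1]
    if s!=1: im=cv2.resize(im,None,fx=s,fy=s,interpolation=cv2.INTER_CUBIC)
    cv2.imwrite('pics/'+n,im)
def K(f): return np.array([[f['fx'],0,f['cx']],[0,f['fy'],f['cy']],[0,0,1.]])
def ray(f,uv):
    p=cv2.undistortPoints(np.array([[uv]],float),K(f),np.array(f['dist_coeffs'],float))[0,0]
    return np.array([p[0],p[1],1.])
def at_depth(f,uv,r=1):
    u,v=map(int,uv); d=f['range_z'][v-r:v+r+1,u-r:u+r+1]; d=np.median(d[d>0])
    return np.array(f['R']).T@(ray(f,uv)*d-np.array(f['t']))
def at_z(f,uv,z):
    R=np.array(f['R']);t=np.array(f['t']); c=-R.T@t; d=R.T@ray(f,uv)
    return c+d*(z-c[2])/d[2]
def proj(f,X):
    R=np.array(f['R']); r,_=cv2.Rodrigues(R)
    return cv2.projectPoints(np.array([X],float),r,np.array(f['t'],float),K(f),np.array(f['dist_coeffs'],float))[0][0,0]
E
python3 - <<'E'
from h import *
for n in('scene','top','wrist'):
    f=robot.grab_frame(n); save(f['image'],n+'0.png'); np.savez(n+'0.npz',**f)
    print(n,f['R'],f['t'])
s=robot.sense(); print(s, robot.nose_length)
E
```

```text
pics
scene [[-0.65391084  0.75643963 -0.01413153]
 [ 0.5269508   0.44196546 -0.72594034]
 [-0.5428844  -0.48214688 -0.68761248]] [ 0.36953604 -0.16638672  1.67542476]
top [[ 8.86146312e-03 -9.99960213e-01  1.02298443e-03]
 [-9.95345009e-01 -8.91873591e-03 -9.59623298e-02]
 [ 9.59676355e-02 -1.67855802e-04 -9.95384441e-01]] [-0.0261354   0.53655747  1.31553295]
wrist [[ 0.4181208   0.90838673 -0.00292316]
 [ 0.8716071  -0.40028091  0.28297749]
 [ 0.25588291 -0.12086663 -0.9591221 ]] [-0.67410272 -0.03902196  0.37968509]
{'t': 0.15, 'joint_pos': array([-1.16691801,  0.46922135, -0.04861906,  1.53341747,  0.02409262,
        1.14102334, -0.0822778 ]), 'joint_velocities': array([ 0.00121904, -0.0035159 ,  0.00182983, -0.004758  ,  0.00073523,
       -0.00013205, -0.00046609]), 'effort': array([ 1.16060841e-03, -5.10768735e+01, -4.66221082e-02, -2.37977439e+01,
        1.07208724e-02,  5.37642773e-03, -4.64510478e-06]), 'tcp_pos': array([0.28287678, 0.61238532, 0.24152692]), 'tcp_rot': array([3.14156245e+00, 1.48418519e-03, 1.13808420e+00]), 'wrist_force': array([-0.18147264,  0.12281483,  0.54527307]), 'torque': array([0.04291439, 0.00566775, 0.00112612]), 'opening': 0.9989194745786651} 0.011
```

View pics/top0.png

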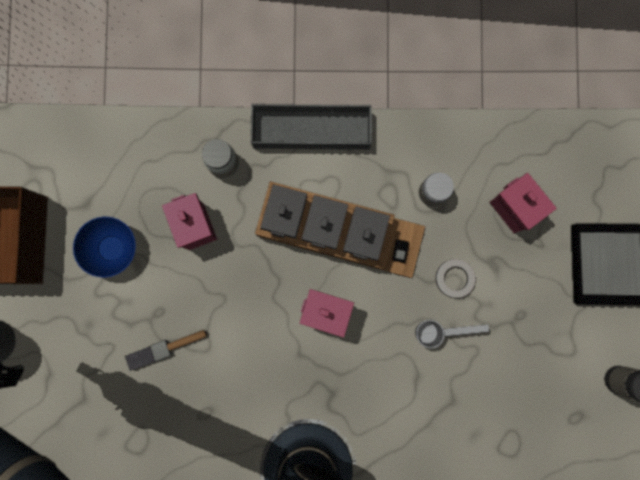

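View pics/scene0.png

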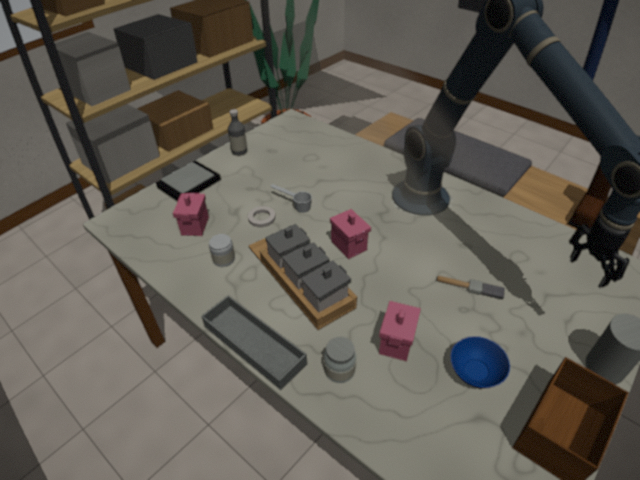

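The rack with three grey-lidded tubs is at top-view (286,208), (326,222) and (368,236). The pink look-alikes to avoid are at (187,220), (328,313) and (523,202). I'm choosing the three in the rack and checking them in a close crop.

```bash
python3 - <<'E'
from h import *
f=dict(np.load('top0.npz')); save(f['image'],'top0c.png',(246,170,436,290),4.2)
g=dict(np.load('scene0.npz')); save(g['image'],'scene0c.png',(240,215,370,335),5)
# points cloud
v,u=np.mgrid[170:290,246:436]; d=f['range_z'][170:290,246:436]
p=cv2.undistortPoints(np.stack([u.ravel(),v.ravel()],1).astype(float)[:,None],K(f),f['dist_coeffs'])[:,0]
X=(np.c_[p,np.ones(len(p))]*d.ravel()[:,None]-f['t'])@f['R']
X=X.reshape(120,190,3); np.save('X.npy',X)
m=(X[...,2]>.105)&(X[...,2]<.128)
n,l,st,c=cv2.connectedComponentsWithStats(m.astype(np.uint8))
for i in range(1,n):
    if st[i,4]>200:
        P=X[l==i]; r=cv2.minAreaRect(P[:,:2].astype(np.float32)*1000); print(st[i],r,P[:,2].mean())
m=(X[...,2]>.133)
n,l,st,c=cv2.connectedComponentsWithStats(m.astype(np.uint8))
for i in range(1,n):
    if st[i,4]>10:
        P=X[l==i]; print('tab',c[i]+[246,170],P.mean(0),P.min(0),P.max(0))
E
```

```text
[  14   14   48   54 1685] ((607.5383911132812, 63.101036071777344), (86.88296508789062, 114.61593627929688), 75.57657623291016) 0.11869529243946925
[  56   25   47   54 1625] ((583.4012451171875, -34.53925323486328), (83.87127685546875, 113.86997985839844), 75.04342651367188) 0.11547032606779059
[  98   36   47   54 1641] ((557.4044799804688, -131.39962768554688), (83.98561096191406, 113.4015884399414), 74.92549896240234) 0.11530575806068506
tab [281.68055556 210.01388889] [0.60462828 0.06377057 0.15120078] [0.59431859 0.05608676 0.13447482] [0.61651914 0.07228508 0.15839563]
tab [324.61538462 221.95384615] [ 0.57630621 -0.03332948  0.16634843] [ 0.40804282 -0.04119442  0.13361888] [ 0.59020644 -0.02112813  1.36097707]
tab [367.23076923 233.67692308] [ 0.54867537 -0.126663    0.18620764] [ 0.40804282 -0.13839889  0.13400662] [ 0.56393495 -0.02112813  1.36097707]
```

View pics/top0c.png

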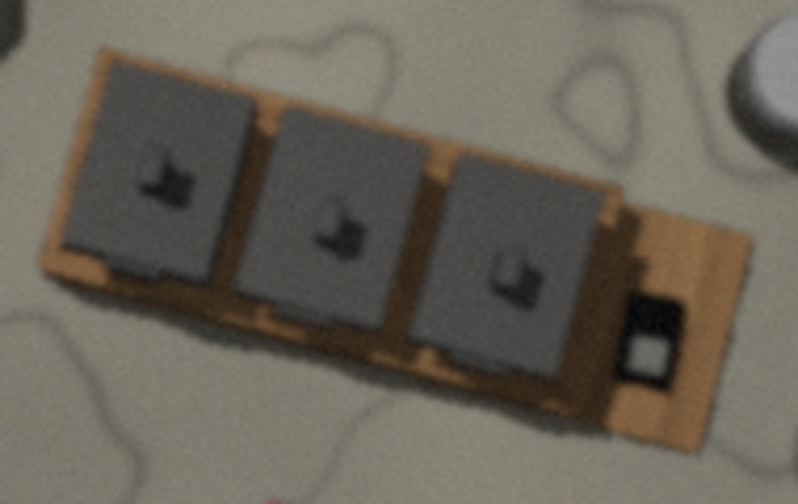

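View pics/scene0c.png

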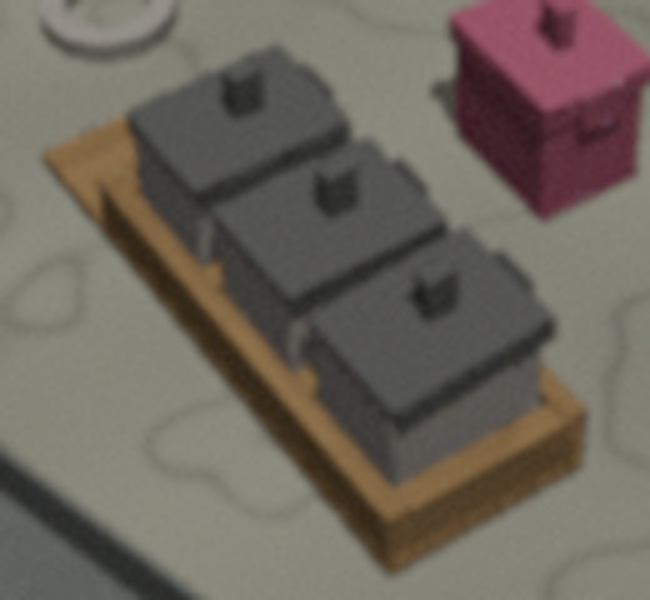

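The crop shows three grey lids with tabs on white tubs in the wooden rack, and the clicker on its ledge at the right. The rack yaw is about -0.255. I'll fit the lid plane tilts, then move above the left tub and refine with the wrist camera.

```bash
cat >> h.py <<'E'
YAW=-0.255; EX=np.array([np.cos(YAW),np.sin(YAW),0]); EY=np.array([-np.sin(YAW),np.cos(YAW),0])
ORI=[np.pi,0,np.pi/2+YAW]
def st(m=''):
    s=robot.sense(); print(m,'t',round(s['t'],2),'tcp',np.round(s['tcp_pos'],4),'F',np.round(s['wrist_force'],2),'op',round(s['opening'],3)); return s
E
python3 - <<'E'
from h import *
X=np.load('X.npy')
for c in [(.610,.0625),(.586,-.0353),(.560,-.132)]:
    D=X-np.array([*c,0]); a=D@EX; b=D@EY
    m=(abs(a)<.045)&(abs(b)<.035)&(X[...,2]>.105)&(X[...,2]<.13)&~((abs(a)<.02)&(abs(b)<.015))&~((a<.0)&(abs(b)<.02))
    A=np.c_[a[m],b[m],np.ones(m.sum())]; print(c,np.linalg.lstsq(A,X[...,2][m],rcond=None)[0],m.sum())
robot.goto([.610-.0,.0625,.30],ORI); st()
robot.grip(0.5,25); st(); print(robot.nose_length)
f=robot.grab_frame('wrist'); save(f['image'],'w1.png'); np.savez('w1.npz',**f)
E
```

```text
(0.61, 0.0625) [-0.07669328  0.00213484  0.11885692] 704
(0.586, -0.0353) [ 0.00046628 -0.00346979  0.1154543 ] 716
(0.56, -0.132) [-0.00120505  0.00133385  0.11538397] 714
 t 2.44 tcp [0.6099 0.064  0.2998] F [ 0.18 -0.25  0.84] op 1.003
 t 2.93 tcp [0.61   0.0625 0.3   ] F [ 0.1 -0.5  0.2] op 0.498
0.011
```

View pics/w1.png

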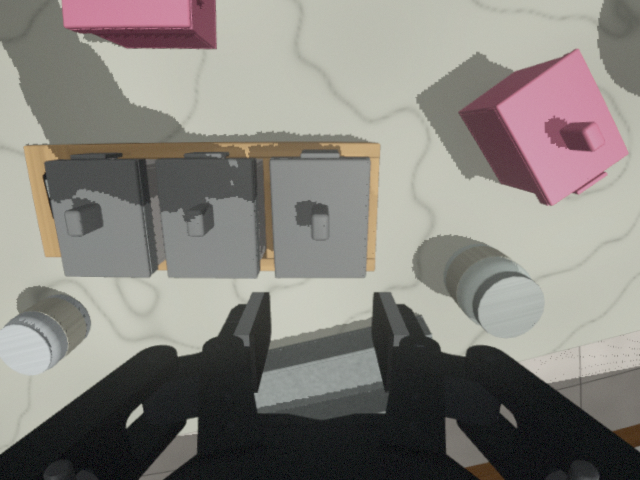

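The wrist view shows the tabs at about (320,222), (197,220) and (76,220). The plane fits suggest the left lid is unlatched (tilt 0.077) and the other two are latched. I'll measure the tabs up close.

```bash
python3 - <<'E'
from h import *
f=dict(np.load('w1.npz')); save(f['image'],'w1c.png',(40,140,390,285),2.28)
v,u=np.mgrid[140:290,30:390]; d=f['range_z'][140:290,30:390]
p=cv2.undistortPoints(np.stack([u.ravel(),v.ravel()],1).astype(float)[:,None],K(f),f['dist_coeffs'])[:,0]
X=((np.c_[p,np.ones(len(p))]*d.ravel()[:,None]-f['t'])@f['R']).reshape(*u.shape,3)
m=(X[...,2]>.146)&(X[...,2]<.165)
n,l,s,c=cv2.connectedComponentsWithStats(m.astype(np.uint8))
for i in range(1,n):
    if s[i,4]>30:
        P=X[l==i]; o=P.mean(0); a=P@EX;b=P@EY
        print(c[i]+[30,140],s[i],o.round(4),'x',np.percentile(a,[2,98]).round(4),'y',np.percentile(b,[2,98]).round(4))
        ac,bc=np.percentile(a,[2,98]).mean(),np.percentile(b,[2,98]).mean(); print((ac*EX+bc*EY).round(4))
m=(X[...,2]>.11)&(X[...,2]<.128)
n,l,s,c=cv2.connectedComponentsWithStats(m.astype(np.uint8))
for i in range(1,n):
    if s[i,4]>800:
        P=X[l==i]; r=cv2.minAreaRect(P[:,:2].astype(np.float32)*1000); print('lid',c[i]+[30,140],r,P[:,2].mean())
        a=P@EX;b=P@EY;ac,bc=np.percentile(a,[1,99]),np.percentile(b,[1,99]); print(ac,bc,ac[1]-ac[0],bc[1]-bc[0])
E
```

```text
[195.0021692  222.52711497] [156  69  19  28 461] [ 0.5812 -0.0327  0.1497] x [0.5606 0.5815] y [0.1081 0.1208]
[ 0.5814 -0.0333  0.    ]
[ 74.18243243 222.45945946] [ 34  70  22  26 444] [ 0.5558 -0.1291  0.1497] x [0.5608 0.5807] y [0.0078 0.0207]
[ 0.5559 -0.1302  0.    ]
[320.18518519 225.34567901] [281  71  19  29 486] [0.6074 0.0625 0.1531] x [0.5625 0.583 ] y [0.2073 0.2205]
[0.6082 0.0625 0.    ]
lid [319.88547237 214.41987522] ((609.2219848632812, 61.83612060546875), (84.27660369873047, 112.91786193847656), 75.70012664794922) 0.11971119727807052
[0.51939011 0.62892686] [0.17254726 0.25407667] 0.10953674501833677 0.0815294092305057
lid [208.7225753  216.13060698] ((585.4373168945312, -34.67791748046875), (84.75772094726562, 113.24403381347656), 75.03884887695312) 0.1163515679982399
[0.52038253 0.63000138] [0.07337156 0.15587858] 0.10961885028043461 0.0825070168861394
lid [100.47632841 215.92079505] ((559.538330078125, -131.9459228515625), (85.64176177978516, 113.10887908935547), 74.68482971191406) 0.11643341443778303
[0.52040692 0.62906533] [-0.02685372  0.05557336] 0.10865841173536606 0.08242707497907406
```

View pics/w1c.png

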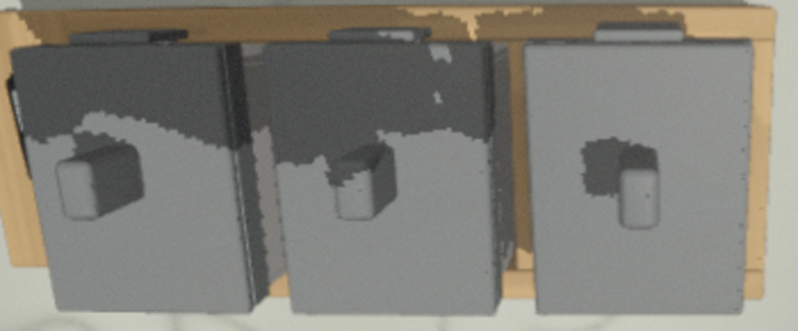

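```bash
cat >> h.py <<'E'
def W(a,b,z): p=a*EX+b*EY; p[2]=z; return p
TAB={'L':(.572,.2138),'M':(.571,.1145),'R':(.571,.0143)}
def tug(k,zg,up=.016):
    a,b=TAB[k]
    c=robot.move_straight(W(a,b,zg),vel=.08,contact_N=6); s0=st('down contact=%s'%c)
    if c: return False
    robot.grip(0.0,25); s0=st('gripped')
    z0=s0['tcp_pos'][2]
    c=robot.move_straight(W(a,b,zg+up),vel=.03,contact_N=14); robot.sleep(.4); s1=st('up contact=%s'%c)
    print('dF',np.round(s1['wrist_force']-s0['wrist_force'],2))
    f=robot.grab_frame('wrist'); save(f['image'],'tug%s.png'%k)
    g=robot.grab_frame('scene'); save(g['image'],'tugs%s.png'%k,(240,195,400,325),5)
    return True
def letdown(k,zg):
    a,b=TAB[k]
    robot.move_straight(W(a,b,zg),vel=.03); st('lowered')
    robot.grip(0.5); robot.sleep(.2); st('released')
    robot.move_straight(W(a,b,.19),vel=.1)
E
python3 - <<'E'
from h import *
robot.move_straight(W(*TAB['L'],.20),vel=.12)
tug('L',.138)
E
```

```text
down contact=False t 4.89 tcp [0.6079 0.0626 0.1384] F [-1.01 -0.01 -0.14] op 0.498
gripped t 5.25 tcp [0.6077 0.0622 0.1386] F [-1.07 -1.39  2.68] op 0.162
up contact=False t 6.33 tcp [0.6074 0.0627 0.154 ] F [-1.89 -0.19 -4.75] op 0.159
dF [-0.82  1.2  -7.43]
```

```bash
ls pics
```

```text
scene0.png
scene0c.png
top0.png
top0c.png
tugL.png
tugsL.png
w1.png
w1c.png
wrist0.png
```

View pics/tugL.png

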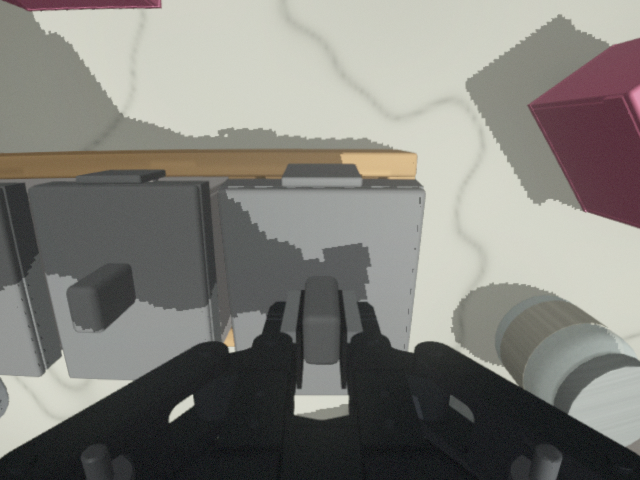

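View pics/tugsL.png

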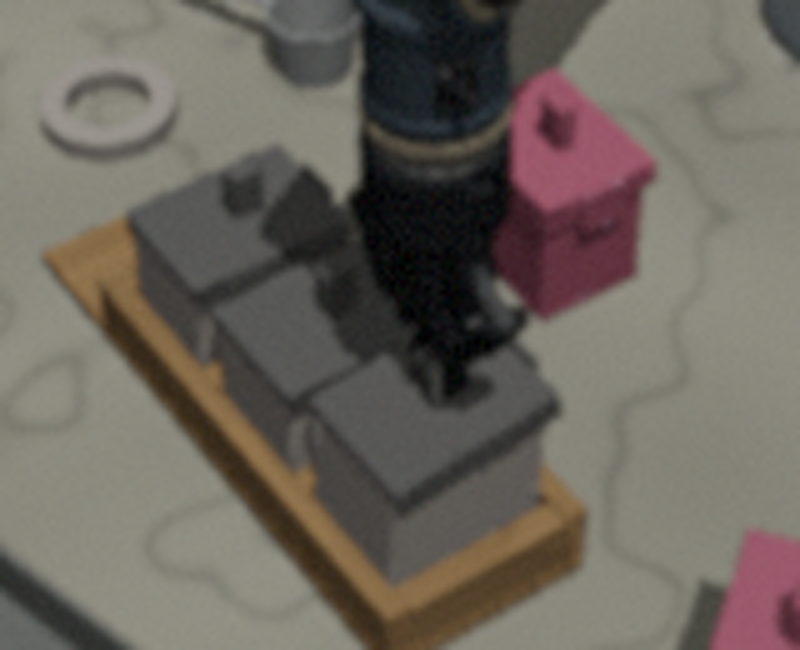

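The scene crop shows the gripper on the left tab with lid and tub seemingly raised a little, but the wrist force is ambiguous. I'll measure the lid plane from depth.

```bash
cat >> h.py <<'E'
def planes(f,name=''):
    v,u=np.mgrid[0:480,0:640]
    p=cv2.undistortPoints(np.stack([u.ravel(),v.ravel()],1).astype(float)[:,None],K(f),np.array(f['dist_coeffs'],float))[:,0]
    d=f['range_z']; X=((np.c_[p,np.ones(len(p))]*d.ravel()[:,None]-f['t'])@f['R']).reshape(480,640,3)
    for k,(a0,b0) in TAB.items():
        a=X@EX-a0; b=X@EY-b0; z=X[...,2]
        m=(d>0)&(abs(a)<.048)&(abs(b)<.037)&(z>.105)&(z<.145)&~((abs(a)<.02)&(abs(b)<.02))
        if m.sum()<150: print(k,'few'); continue
        A=np.c_[a,b,np.ones_like(a)].reshape(480,640,-1) if 0 else np.stack([a,b,np.ones_like(a)],-1)
        A=A[m]; y=z[m]
        for _ in range(6):
            c=np.linalg.lstsq(A,y,rcond=None)[0]; r=abs(y-A@c); q=r<max(.0015,1.5*np.median(r)); A,y=A[q],y[q]
        print(name,k,'tilt x,y',c[:2].round(4),'z',c[2].round(4),len(y))
    return X
E
python3 - <<'E'
from h import *
st()
for n in('wrist','top','scene'): planes(robot.grab_frame(n),n)
E
```

```text
t 6.43 tcp [0.6074 0.0627 0.154 ] F [-2.5   1.11 -4.25] op 0.159
wrist L tilt x,y [-0.107  -0.0008] z 0.135 17427
wrist M tilt x,y [ 0.0011 -0.0013] z 0.1164 17006
wrist R tilt x,y [0.0011 0.0047] z 0.1163 1553
L few
top M tilt x,y [-0.0006 -0.0018] z 0.1156 430
top R tilt x,y [0.0006 0.0116] z 0.1154 471
scene L tilt x,y [-0.1039 -0.0204] z 0.1356 238
scene M tilt x,y [-0.0033 -0.0187] z 0.1175 190
scene R tilt x,y [-0.0023  0.0073] z 0.1174 237
```

The left lid's tab is up 15 mm. The pads hold the tab stiffly, so the tub came up with it, but the lid is tilted 0.105 and rested at 0.077, so it is unlatched. I'll lower it and re-check.

```bash
python3 - <<'E'
from h import *
letdown('L',.138)
robot.sleep(.2); f=robot.grab_frame('wrist'); planes(f,'wrist'); save(f['image'],'w2.png'); st()
E
```

```text
lowered t 7.27 tcp [0.6096 0.0621 0.1394] F [ 3.34 -1.53  2.6 ] op 0.16
released t 7.86 tcp [0.6072 0.0627 0.1378] F [0.26 0.15 0.32] op 0.497
wrist L tilt x,y [-0.0646 -0.0012] z 0.1201 12823
wrist M tilt x,y [ 0.0015 -0.0012] z 0.1164 13316
wrist R tilt x,y [ 0.0012 -0.0001] z 0.1165 5996
 t 8.78 tcp [0.607  0.0626 0.1892] F [-0.39 -0.29 -0.05] op 0.504
```

View pics/w2.png

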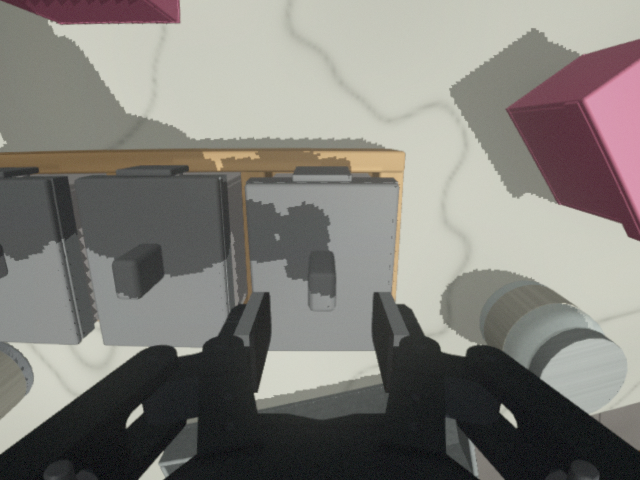

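The left tub is back in its pocket, with its tab at (321,280), and the lid still rests at 0.065, so it is unlatched. Now I'll press it.

```bash
cat >> h.py <<'E'
def press(k,N=14):
    a,b=TAB[k]; a-=.034
    robot.grip(0.0)
    robot.move_straight(W(a,b,.19),vel=.1)
    robot.move_straight(W(a,b,.145),vel=.08,contact_N=6); st('near')
    c=robot.move_straight(W(a,b,.115),vel=.02,contact_N=N); st('pressed %s'%c)
    robot.sleep(.2); st('hold')
    robot.move_straight(W(a,b,.19),vel=.1); robot.sleep(.1)
    f=robot.grab_frame('wrist'); planes(f,'wrist'); st()
    return f
E
python3 - <<'E'
from h import *
save(press('L')['image'],'w3.png')
E
```

```text
near t 10.47 tcp [0.5748 0.0711 0.145 ] F [ 0.04 -0.44  0.15] op -0.001
pressed True t 11.44 tcp [0.5744 0.0714 0.1268] F [-2.65 -0.45  7.86] op 0.0
hold t 11.64 tcp [0.5744 0.0714 0.1267] F [-2.42  0.01  8.56] op -0.002
wrist L tilt x,y [ 0.0046 -0.0007] z 0.1163 8001
wrist M tilt x,y [ 0.0012 -0.0009] z 0.1164 10265
wrist R tilt x,y [ 0.0015 -0.0002] z 0.1164 6208
 t 12.58 tcp [0.574  0.0711 0.1891] F [-0.48 -1.06  0.35] op 0.002
```

View pics/w3.png

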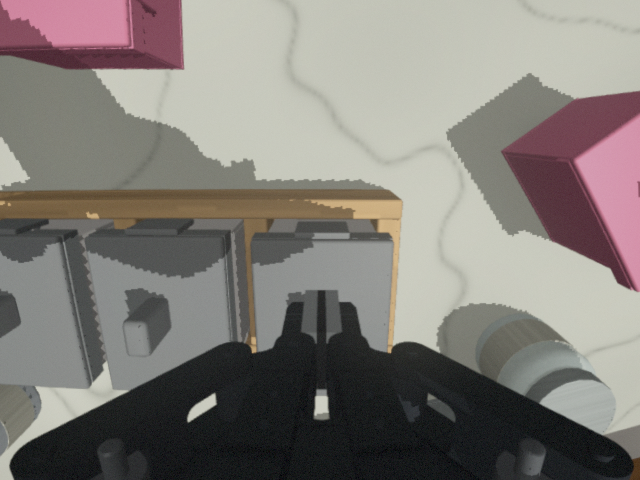

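The left lid is now flat (tilt about 0.005, z 0.116), so it is latched. Middle tub next.

```bash
python3 - <<'E'
from h import *
robot.grip(.5)
robot.move_straight(W(*TAB['M'],.19),vel=.12)
tug('M',.135)
for n in('wrist','scene'): planes(robot.grab_frame(n),n)
E
```

```text
down contact=False t 14.93 tcp [ 0.5818 -0.0334  0.1353] F [-0.13  0.23  0.1 ] op 0.501
gripped t 15.28 tcp [ 0.5818 -0.0336  0.1355] F [-0.66 -1.3   1.6 ] op 0.157
up contact=False t 16.37 tcp [ 0.5814 -0.0333  0.1509] F [-0.4   0.66 -4.47] op 0.158
dF [ 0.27  1.96 -6.07]
wrist L tilt x,y [ 0.0013 -0.0012] z 0.1161 16661
wrist M tilt x,y [ 0.0012 -0.0032] z 0.1316 17214
wrist R tilt x,y [ 0.0014 -0.0014] z 0.1164 17398
scene L tilt x,y [0.0008 0.0058] z 0.1173 288
scene M tilt x,y [-0.0055 -0.0182] z 0.1325 214
scene R tilt x,y [-0.0059 -0.0045] z 0.1177 153
```

View pics/tugM.png

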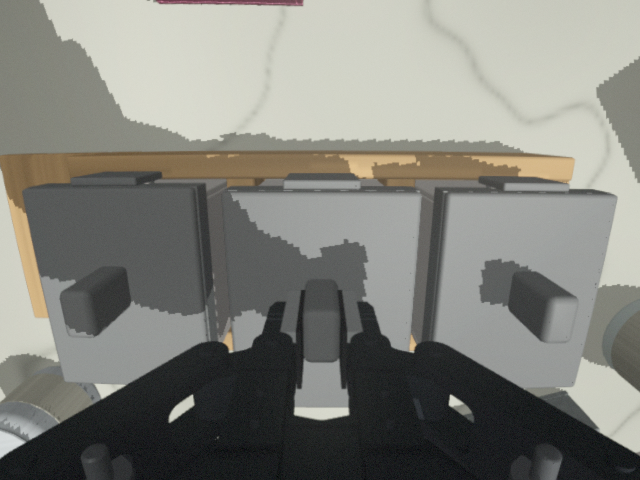

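View pics/tugsM.png

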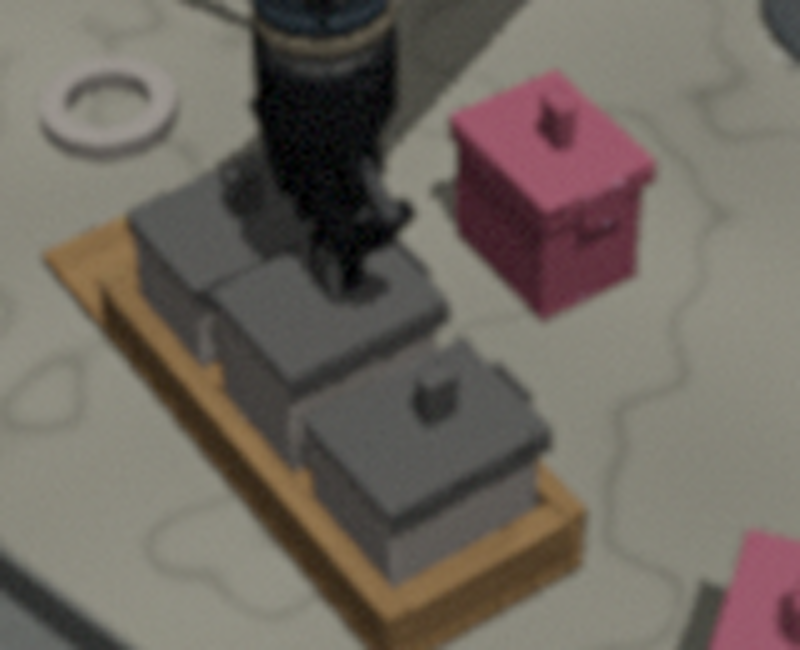

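The middle tub came up whole by 15 mm with its lid flat, so it is latched. I'll lower it and tug the right one.

```bash
python3 - <<'E'
from h import *
letdown('M',.135); robot.sleep(.1); planes(robot.grab_frame('wrist'),'wrist')
robot.move_straight(W(*TAB['R'],.19),vel=.12)
tug('R',.135)
for n in('wrist','scene'): planes(robot.grab_frame(n),n)
E
```

```text
lowered t 17.25 tcp [ 0.5814 -0.0335  0.1356] F [-2.79  0.01  3.22] op 0.16
released t 17.84 tcp [ 0.5815 -0.0332  0.135 ] F [-0.49  0.59 -0.24] op 0.501
wrist L tilt x,y [ 0.0016 -0.0014] z 0.1161 13012
wrist M tilt x,y [ 0.0015 -0.0007] z 0.1163 13695
wrist R tilt x,y [ 0.0012 -0.0019] z 0.1164 13336
down contact=False t 20.51 tcp [ 0.5565 -0.1303  0.1353] F [-0.49 -0.27  0.09] op 0.502
gripped t 20.87 tcp [ 0.5565 -0.1306  0.1355] F [-1.58 -0.58  1.14] op 0.159
up contact=False t 21.95 tcp [ 0.5561 -0.1302  0.1509] F [-0.11  1.3  -3.24] op 0.156
dF [ 1.47  1.88 -4.38]
wrist L tilt x,y [ 0.0058 -0.0171] z 0.1153 1014
wrist M tilt x,y [ 0.0009 -0.0011] z 0.1161 17524
wrist R tilt x,y [-0.0007 -0.0034] z 0.1317 17675
scene L tilt x,y [-0.001  -0.0032] z 0.1175 301
scene M tilt x,y [-0.0029 -0.0027] z 0.1171 267
scene R tilt x,y [-0.0111 -0.0252] z 0.1327 168
```

View pics/tugR.png

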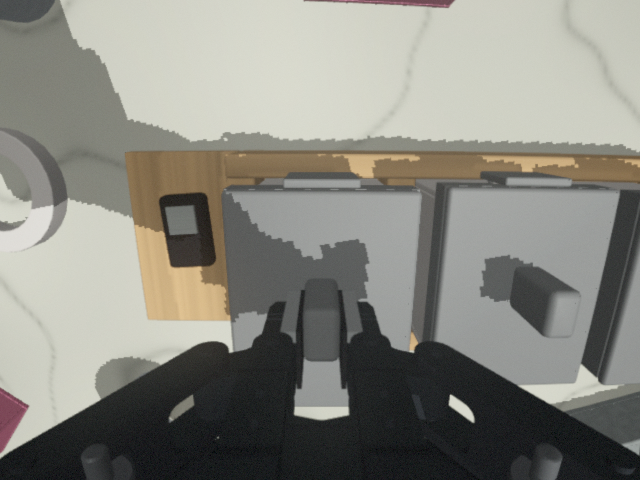

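The right tub also rose whole by 15 mm with its lid flat, so it is latched. I'll lower it, back off and check.

```bash
python3 - <<'E'
from h import *
letdown('R',.135)
robot.move_straight(W(.571,.1145,.30),vel=.15); robot.sleep(.2)
f=robot.grab_frame('wrist'); planes(f,'wrist'); save(f['image'],'w4.png')
f=robot.grab_frame('top'); save(f['image'],'top4.png')
st()
E
```

```text
lowered t 22.83 tcp [ 0.5561 -0.1304  0.1355] F [-2.62 -0.28  3.13] op 0.159
released t 23.43 tcp [ 0.5562 -0.1302  0.135 ] F [-0.36  0.41  0.19] op 0.501
wrist L tilt x,y [ 0.0026 -0.0013] z 0.1161 6386
wrist M tilt x,y [ 0.0017 -0.0002] z 0.1163 6821
wrist R tilt x,y [ 0.0015 -0.0015] z 0.1164 6628
 t 25.57 tcp [ 0.5812 -0.0336  0.2997] F [ 0.62 -0.97 -0.62] op 0.5
```

View pics/w4.png

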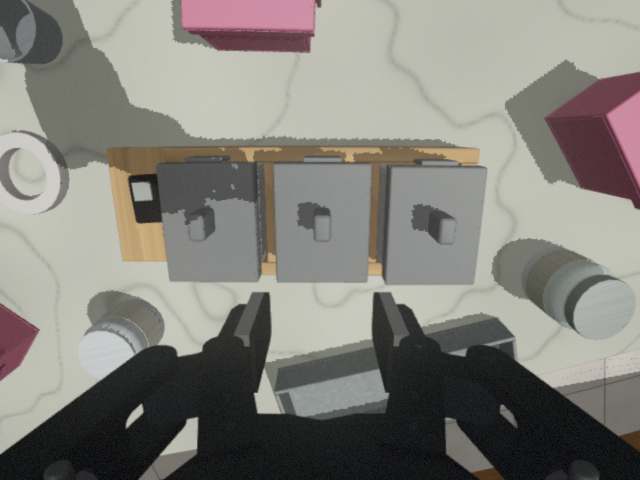

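View pics/top4.png

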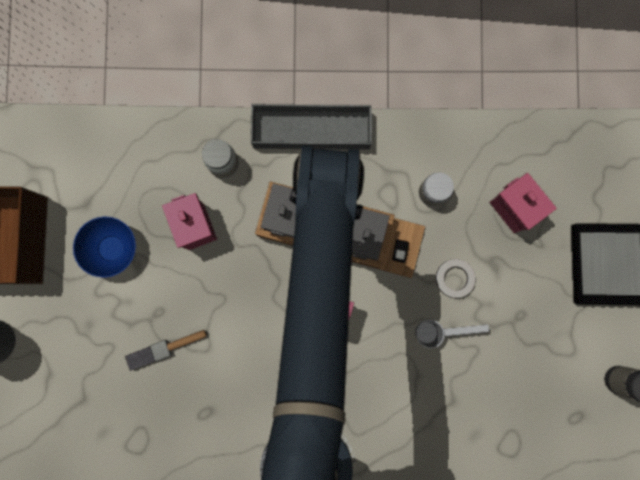

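All three lids are flat at 0.116 m with tabs at wrist (440,229), (322,222) and (198,224). The bystanders are unmoved in the top view and the gripper is clear. Handing in.

```bash
python3 -c "
from h import *
robot.close_job(); st()"
```

```text
the job is handed in; nothing more can be done
the job is handed in; nothing more can be done
```

I tugged all three lids from left to right, each tab rising about 15 mm. Only the left lid was unlatched, and I pressed it until it snapped shut. The job was handed in at about 26 s.

- **Left tub:** before the press the lid rested at about 0.065–0.077 rad. After pressing at about 14 N it lay flat, at 0.005 rad or less. I did not tug it again after the press.
- **Middle and right tubs:** both came up whole with their lids flat, so they were already latched. I lowered each back into its pocket.
- **Last check:** all three lid tops measured 0.116 m above the counter with tilts under 0.003 rad. The bystanders looked unmoved in the top view, and the gripper was clear of everything.

**One check disagreed:** during the left tug, the stiff pinch on the tab lifted that tub too, so wrist force could not show the lid was unlatched. I judged it from the lid's tilt in the depth images instead.

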